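# Set the strap-length stop into its notch

## Task

On the leather bench, push the sliding length stop along its rail with your fingertips until its spring pin rides over the keeper's ramp and clicks down into the notch, then move clear. Push gently and do not force it on past the notch. Do not pinch the stop between the fingers, leave its pin knob alone, and leave the jar, the wooden burnisher and the hammer where they are.

Things in the scene. Friction and masses are not known exactly. Their poses are not given: they have to be found in the camera images.
- rail: Fixed aluminium rail on the bench, 440 mm long, 40 mm wide, top 25 mm above the bench; low dark blocks (64 mm across, 30 mm high, 12 mm thick) close its ends. Origin: middle of the rail at bench height. Its y axis runs along the rail (robot's left at yaw 0), x across it, away from the robot, z up. Turned by up to 17 degrees.
- stop (a joint): Position (m) of the stop along the rail, 0 at the rail's origin, -0.17 to 0.17, growing along the rail's +y. It starts on the keeper's -y side: push it towards +y. The stop is an aluminium carriage astride the rail: two upright plates joined by a deck (top 56 mm above the bench). About 2 N of sliding friction; it stays where left and cannot lift off or turn.
- stop_mark (a point): Centre of the stop in plan, on the rail's centre line, 25 mm above the bench. When the stop is seated it coincides with keeper_notch. A small dark rib on the deck's far (+x) edge marks this centre.
- push_plate: The stop's upright plate on its -y side, the one to push: 120 mm across the rail, 8 mm thick along it, from 10 to 76 mm above the bench. Origin: centre of its lower edge, 24 mm to the -y side of stop_mark and 15 mm to the -x side of the rail's centre line; the face to push is 28 mm to the -y side of stop_mark. Axes as the rail's.
- butt_plate: The like plate on the stop's +y side (the face that strap ends butt against); its outer face is 28 mm to the +y side of stop_mark. Origin: centre of its lower edge. Not to be squeezed together with push_plate.
- pin (a joint): Height (m) of the stop's spring pin, which has a small roller at its foot: 0 (down) while it runs over the bare rail, about 0.0065 on the keeper's first crest, about 0.001 to 0.002 when dropped into the notch. A spring pushes it down.
- pin_knob: Black round knob on top of the spring pin, 22 mm across and 18 mm high, in the middle of the stop; its underside (origin) is 61 mm above the bench when the pin is down. Not to be touched.
- keeper: Dark steel saddle fixed over the rail, 40 mm long; the stop passes over it. Origin: bench height, below the notch; axes as the rail's. Along +y from the notch: entry ramp begins at -20 mm, 7 mm high crest at -8.5 to -6 mm, V notch at 0, then a steeper ramp with a 12 mm high crest at +8 mm. A 45 mm tall dark index post stands 71 mm to the +x side of the notch.
- keeper_notch (a point): The keeper's notch, on the rail's centre line 25 mm above the bench. The push takes about 2 N on bare rail and 6 to 8 N up the entry ramp, from where stop_mark is 20 mm short of here, 2 N on the crest; then it dips to none as the pin's spring draws the stop the last 6 mm into the notch and centres it. Only about 15 N would force it on over the far ramp.
- jar_center (a point): Bystander: standing glass jar with a lid, 58 mm diameter, 85 mm high; this point is half-way up. On the robot's side of the rail.
- burnisher_center (a point): Bystander: standing turned wooden burnisher, 38 mm diameter, 85 mm high; this point is half-way up. On the robot's side of the rail.
- hammer_grip (a point): Bystander: small hammer with a wooden handle, 240 mm long, lying on the bench on the far side of the rail; this point is on its handle.
Not all that is in view belongs to the job. Leave any purple look-alike of the keeper alone.

How it is judged:
By the outcome, as a careful person would: the job done as asked, in the order asked, and still so for the second after the job is handed in, with the robot touching nothing.
It also fails if it takes over 58 s, if anything falls off the work surface, if the arm or the gripper's body presses on something with over 40 N, if the wrist force passes 120 N, or if a joint passes its speed limit or range.

## Robot

A 6-joint arm with a two-finger parallel gripper is mounted at the origin on the work surface. World frame = base frame: x ahead of the robot, y to its left, z up, the work surface at z = 0. Lengths are in m, angles in rad, forces in N, time in s.
With the tool pointing down it reaches from about 0.3 to 0.875 m from the base axis. Payload 6.4 kg.
Tool frame: the origin (TCP) lies midway between the tips of the shut fingers; the grasp point (between the pads) lies 19 mm behind it (ctrl.pinch_z is the distance from the TCP to the grasp point, in m); z points along the fingers, y is the line along which they close (so a half turn about z gives the same grasp; the last joint's range is limited). The gripper opens to 85 mm and grips with 20 to 120 N. Pads are 22 mm wide; open, the fingers measure 114 mm over their backs; the gripper's body (76 mm by 85 mm) begins 54 mm behind the grasp point. The pads swing forward as they close: fully open they stand 13 mm farther back than shut.
Start: joints at [0.946, 0.181, 1.607, -0, 1.354, -0.206], TCP at [0.234, 0.525, 0.231] pointing down, gripper open.
Joint ranges: [-2.99, 2.99], [-0.89, 2.07], [0.3, 2.58], [-1.14, 4.28], [0, 2.63], [-3.12, 3.12]. Speed limits (rad/s): [2.57, 2.57, 3.01, 3.14, 3.14, 3.14].

## Interface

Orientations are given as a unit quaternion [w, x, y, z].
In Python, from bench import ctrl gives the robot as it stands.
- The arm moves only by the tool apply_moves, never from a script. Its argument "moves" is a list of rows, each an object with "jaw": the opening, from 0 (shut) to 1 (fully open); "offset": the shift along the tool's x, y, z in mm, a list of three; "rot": the turn, a rotation vector about the tool's x, y, z in degrees, a list of three. In form: [{"jaw": jaw, "offset": [dx, dy, dz], "rot": [ax, ay, az]}, ...]. A call has exactly 5 rows; each row shifts and turns the commanded pose from where the row before left it, along the tool's axes as they then stand; what a row does not reach is not made up. A row lasts 1/8 s, in which the tool goes at most 62.5 mm and 10.7 degrees, less where a joint would pass 70% of its speed; a pose out of reach is approached as far as the arm can. A call is refused whole if a number of a shift passes 62.5 or a number of a turn 10.7, either way. A call with a gripper value outside its range is refused whole. The fingers move at their own pace and stop on an object; the grip force is fixed at half the most. Time passes only in rows, so rows that do not move let the fingers close, or fill a call up. It gives the time, the measured TCP pose, the force, the opening and the grip force at its end, in the units of the state.
- ctrl.get_obs(): the state, without advancing time (a new reading comes with each control period).
- ctrl.camera(name): name is "scene" or "side" or "wrist"; returns (picture, depth): 400x640x3 uint8, red, green, blue; 400x640 float32, m along the optical axis (not along the pixel's ray), 0 where there is no reading.
- ctrl.camera_params(name): a dict with "K" (3x3 intrinsics, pixels), "cam_to_world" (4x4, takes a point from camera to world coordinates); the wrist camera has in their place "mount" (4x4, takes a point from camera to tool coordinates, whose origin is the TCP and whose axes are the flange's). Camera axes: x right, y down, z forward; pixel columns grow to the right and rows downward; lengths in m; the calibration is good to about 2 mm. A picture is of the moment at which its call begins: read the wrist's pose just before it. camera_params takes no time and is no camera call.
- ctrl.hand_in(): hands the job in; it is judged then, once.
Trained networks look in the newest picture that a camera, given by its name, has taken for a name from the list of things; names that differ only in an ending like _2 or _b are one class to them, and where a whole thing is asked for, a point or a joint stands for the part that bears it (a point fixed in the world has none). Each returns a list of dicts, best first, with "score" (0 to 1); they miss things now and then, are a little off and sometimes report something else, mostly with a low value. They report only what shows in the picture. A call takes as long as a camera call. They do not tell look-alikes from the thing itself.
- ctrl.outline_of(camera, target): "region" (400x640 bool, what is visible of it) and "position" ([column, row] in pixels, amid what is visible of it).
The state is a dict: "time_s": time; "q": joint angles; "dq": joint speeds; "joint_efforts": joint torques, N m; "eef_pos": TCP position; "eef_rot": TCP orientation; "wrist_force": force on the tool from outside, world axes, zero at the start; "torque": the same for the moment, N m; "opening": opening from 0.0 (shut) to 1.0 (fully open); "grasp_force": force on a finger pad.
Only numpy, scipy, OpenCV 4.12 (cv2) and the standard library are available. Lean on these libraries where they do the work, as an engineer would, in place of code of your own. Each camera call takes 0.05 s, during which the arm holds its last target. There are 200 camera calls.

## Working session

There is one attempt and no reset: what is moved stays moved. The work goes in short steps, Python scripts to look and compute and a tool call to move; the robot and the scene stay as the last step left them, time stands still between calls to the robot, and variables do not carry over. Pictures are saved under pics/ and viewed, at most 10 in all, crops included, and the job is handed in when it is done.

Besides the shell and the picture viewer there is one more tool, called after "Request:" as name(argument=value, ...) on one line, values as JSON. apply_moves: Moves the arm, as the interface text tells. Its arguments: {"type":"object","properties":{"moves":{"type":"array"}},"required":["moves"]}

```bash
mkdir -p pics; cat > h.py <<'E'
import numpy as np, cv2
from bench import ctrl
def cloud(d,K,T):
    v,u=np.mgrid[:400,:640]
    P=np.stack([(u-K[0][2])/K[0][0]*d,(v-K[1][2])/K[1][1]*d,d],-1)
    T=np.array(T); return P@T[:3,:3].T+T[:3,3]
def look(n):
    p,d=ctrl.camera(n); c=ctrl.camera_params(n)
    return p,d,cloud(d,np.array(c["K"]),c["cam_to_world"])
E
cat > a.py <<'E'
from h import *
for n in ["scene","side"]:
    p,d,W=look(n); cv2.imwrite(f"pics/{n}0.png",p[...,::-1])
    np.savez(f"/tmp/{n}.npz",p=p,d=d,W=W)
    for t in ["rail","push_plate","butt_plate","pin_knob","keeper","jar_center","burnisher_center","hammer_grip"]:
        for r in ctrl.outline_of(n,t)[:3]:
            m=r["region"]&(d>0); w=W[m]
            if len(w): print(n,t,round(r["score"],2),np.round(r["position"]),m.sum(),np.round(np.median(w,0),3),np.round(np.percentile(w,[3,97],axis=0),3).tolist())
print(ctrl.get_obs())
E
python3 a.py
```

```text
scene rail 0.66 [316. 192.] 5971 [ 0.534 -0.036  0.026] [[0.439, -0.217, 0.004], [0.591, 0.202, 0.076]]
scene push_plate 0.59 [285. 153.] 566 [ 0.496 -0.115  0.067] [[0.427, -0.127, 0.016], [0.538, -0.097, 0.077]]
scene push_plate 0.5 [312. 211.] 627 [0.549 0.013 0.028] [[0.51, -0.002, 0.002], [0.599, 0.037, 0.038]]
scene butt_plate 0.66 [302. 171.] 1568 [ 0.494 -0.064  0.049] [[0.437, -0.078, 0.015], [0.549, -0.05, 0.076]]
scene butt_plate 0.52 [289. 157.] 115 [ 0.503 -0.09   0.077] [[0.488, -0.113, 0.064], [0.511, -0.082, 0.08]]
scene butt_plate 0.44 [294. 157.] 79 [ 0.504 -0.089  0.078] [[0.495, -0.098, 0.069], [0.511, -0.083, 0.08]]
scene pin_knob 0.54 [291. 158.] 82 [ 0.505 -0.089  0.078] [[0.495, -0.1, 0.069], [0.511, -0.083, 0.08]]
scene keeper 0.73 [308. 213.] 648 [0.549 0.012 0.027] [[0.509, -0.006, 0.001], [0.599, 0.037, 0.038]]
scene keeper 0.61 [474. 286.] 1320 [0.488 0.303 0.027] [[0.451, 0.286, 0.002], [0.54, 0.329, 0.039]]
scene keeper 0.59 [304. 314.] 1447 [0.707 0.179 0.029] [[0.67, 0.164, 0.003], [0.763, 0.201, 0.04]]
scene jar_center 0.97 [402. 187.] 1427 [0.403 0.
[... 1529 characters left out ...]
0.079, 0.029]]
{'time_s': 0.9, 'q': array([ 9.45674203e-01,  1.80761186e-01,  1.60699071e+00,  2.87324087e-05,
        1.35376244e+00, -2.06325607e-01]), 'dq': array([-0.00021103, -0.00051931, -0.00026063,  0.00097894,  0.00108796,
        0.00068481]), 'joint_efforts': array([-6.59634388e-04, -4.44855309e+01, -3.51670718e+01, -3.12206739e-04,
        1.01119967e-03,  8.90381580e-05]), 'eef_pos': array([0.23384048, 0.52534207, 0.2313148 ]), 'eef_rot': array([2.98026899e-06, 2.07874365e-01, 9.78155533e-01, 4.14897360e-05]), 'wrist_force': array([ 0.98086189, -0.23536725, -0.72875729]), 'torque': array([ 0.03202018, -0.00599019, -0.02790682]), 'grasp_force': 0.0, 'opening': 0.9989557731318642}
```

```bash
python3 - <<'E'
import numpy as np,cv2
s=np.load("/tmp/scene.npz");t=np.load("/tmp/side.npz")
im=np.vstack([cv2.resize(s['p'][100:380,150:550],(800,560))]);cv2.imwrite("pics/c1.png",im[...,::-1])
for n,z in(("scene",s),("side",t)):
    W=z['W'];x,y,h=W[...,0],W[...,1],W[...,2]
    # rail top points
    m=(abs(h-.026)<.005)&(x>.4)&(x<.64)&(abs(y)<.22)&(z['d']>0)
    q=W[m][:,:2]
    l=cv2.fitLine(q.astype(np.float32),cv2.DIST_HUBER,0,.01,.01).ravel()
    print(n,l,m.sum(),"yaw deg",np.degrees(np.arctan2(-l[0]*np.sign(l[1]),abs(l[1]))))
    for k in(0,1):
        pp=z['p'];
    # push plate tall points
    m=(h>.071)&(h<.08)&(x>.41)&(x<.56)&(y<-.03)&(y>-.16)
    print("tall",m.sum(),cv2.minAreaRect(W[m][:,:2].astype(np.float32)*1000))
    # knob, keeper-post
    m=(h>.042)&(x>.5)&(x<.66)&(y>-.04)&(y<.08); print("post",m.sum(),np.median(W[m],0) if m.any() else 0)
E
```

```text
scene [0.2524657  0.9676058  0.52990294 0.02570564] 3017 yaw deg -14.6234665
tall 545 ((485.8418273925781, -89.03252410888672), (59.03385925292969, 119.94244384765625), 75.71073913574219)
post 13 [0.59732865 0.00220729 0.04507005]
side [ 0.23429893  0.97216463  0.5116014  -0.03538158] 2195 yaw deg -13.5503
tall 694 ((483.76519775390625, -92.10570526123047), (60.593379974365234, 119.91455841064453), 75.2535171508789)
post 10 [ 0.5940388  -0.00360405  0.04520786]
```

View pics/scene0.png

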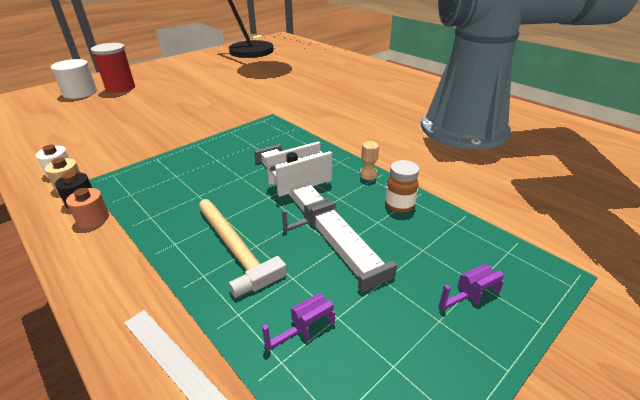

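View pics/c1.png

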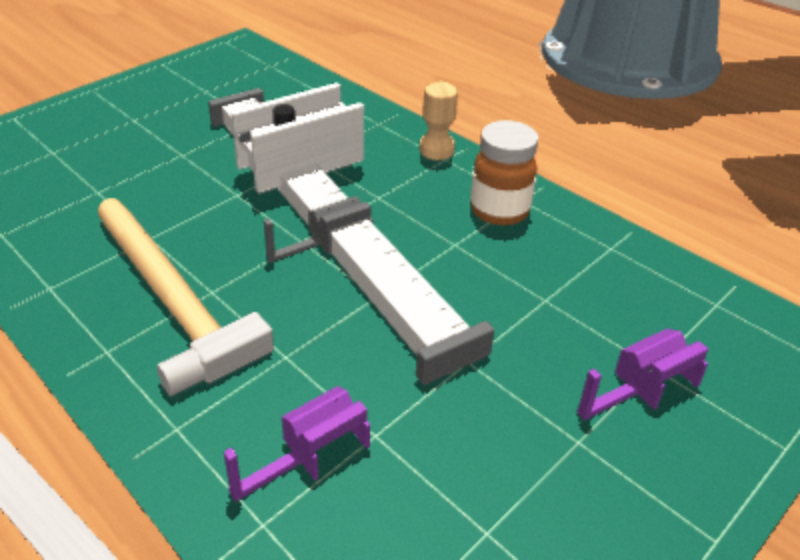

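View pics/side0.png

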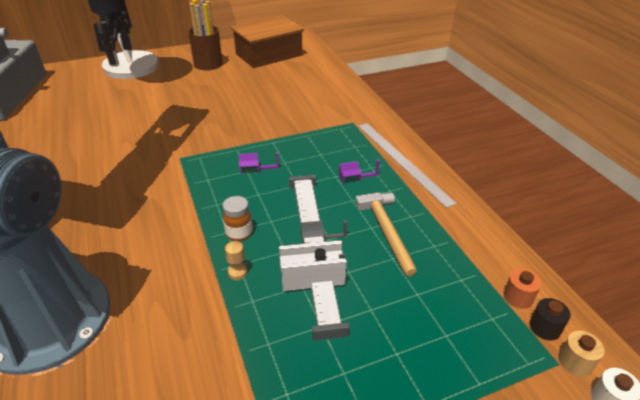

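Dark keeper astride the rail at scene (316,213) is the one meant. The purple saddles at (304,314) and (474,286) stand loose and off the rail, so they are look-alikes. The stop is at (300,168) on its -y side, with the post at (284,220). The crop confirms this. Rail yaw is about -14.4°, stop_mark about (0.500,-0.094) and the notch about (0.527,0.017). I'll turn the tool so that its +x lies along the rail's +y, and shut the jaw.

Request:
apply_moves(moves=[{"jaw": 0, "offset": [0, 0, 0], "rot": [0, 0, 10]}, {"jaw": 0, "offset": [0, 0, 0], "rot": [0, 0, 10]}, {"jaw": 0, "offset": [0, 0, 0], "rot": [0, 0, 10]}, {"jaw": 0, "offset": [0, 0, 0], "rot": [0, 0, 10]}, {"jaw": 0, "offset": [0, 0, 0], "rot": [0, 0, 10]}])

```text
time_s: 1.52
eef_pos: [0.2338, 0.5253, 0.2313]
eef_rot: [-0.0, 0.604, 0.797, -0.0]
wrist_force: [0.2, 0.2, 0.1]
opening: 0.001
grasp_force: 0.0
```

Request:
apply_moves(moves=[{"jaw": 0, "offset": [0, 0, 0], "rot": [0, 0, 10]}, {"jaw": 0, "offset": [0, 0, 0], "rot": [0, 0, 10]}, {"jaw": 0, "offset": [0, 0, 0], "rot": [0, 0, 10]}, {"jaw": 0, "offset": [0, 0, 0], "rot": [0, 0, 0]}, {"jaw": 0, "offset": [0, 0, 0], "rot": [0, 0, 0]}])

```text
time_s: 2.15
eef_pos: [0.2338, 0.5253, 0.2313]
eef_rot: [0.0, 0.787, 0.617, -0.0]
wrist_force: [0.3, -0.2, -0.4]
opening: 0.002
grasp_force: 0.0
```

```bash
cat >> h.py <<'E'
from scipy.spatial.transform import Rotation as R
def tool():
    o=ctrl.get_obs(); w,x,y,z=o["eef_rot"]; return o,o["eef_pos"],R.from_quat([x,y,z,w]).as_matrix()
E
python3 - <<'E'
from h import *
o,p,M=tool(); print(o["time_s"],p,M.round(3),o["q"].round(2),o["opening"])
print("tool offset mm",M.T@(np.array([.476,-.154,.16])-p)*1000)
E
```

```text
2.15 [0.23379812 0.52532976 0.23128794] [[ 0.238  0.971  0.   ]
 [ 0.971 -0.238 -0.   ]
 [-0.     0.    -1.   ]] [ 0.95  0.18  1.61 -0.    1.35  1.19] 0.0019304022627915937
tool offset mm [-601.95974157  397.22749454   71.32622139]
```

Request:
apply_moves(moves=[{"jaw": 0, "offset": [-20, 20, 0], "rot": [0, 0, 0]}, {"jaw": 0, "offset": [-40, 30, 0], "rot": [0, 0, 0]}, {"jaw": 0, "offset": [-40, 30, 0], "rot": [0, 0, 0]}, {"jaw": 0, "offset": [-40, 30, 0], "rot": [0, 0, 0]}, {"jaw": 0, "offset": [-40, 30, 0], "rot": [0, 0, 0]}])

```text
time_s: 2.78
eef_pos: [0.3266, 0.3154, 0.2315]
eef_rot: [0.0, 0.787, 0.617, 0.0]
wrist_force: [1.6, -0.2, 0.8]
opening: 0.0
grasp_force: 0.0
```

Request:
apply_moves(moves=[{"jaw": 0, "offset": [-40, 30, 0], "rot": [0, 0, 0]}, {"jaw": 0, "offset": [-40, 30, 0], "rot": [0, 0, 0]}, {"jaw": 0, "offset": [-40, 30, 0], "rot": [0, 0, 0]}, {"jaw": 0, "offset": [-40, 30, 0], "rot": [0, 0, 0]}, {"jaw": 0, "offset": [-40, 30, 0], "rot": [0, 0, 0]}])

```text
time_s: 3.4
eef_pos: [0.4239, 0.0849, 0.2316]
eef_rot: [0.0, 0.787, 0.617, 0.0]
wrist_force: [1.0, 1.0, -0.4]
opening: -0.001
grasp_force: 0.0
```

Request:
apply_moves(moves=[{"jaw": 0, "offset": [-45, 30, 0], "rot": [0, 0, 0]}, {"jaw": 0, "offset": [-45, 30, 0], "rot": [0, 0, 0]}, {"jaw": 0, "offset": [-45, 20, 0], "rot": [0, 0, 0]}, {"jaw": 0, "offset": [-45, 10, 0], "rot": [0, 0, 0]}, {"jaw": 0, "offset": [-42, 0, 0], "rot": [0, 0, 0]}])

```text
time_s: 4.03
eef_pos: [0.457, -0.1526, 0.2314]
eef_rot: [0.0, 0.787, 0.617, 0.0]
wrist_force: [-0.1, 0.3, 0.4]
opening: 0.005
grasp_force: 0.0
```

```bash
python3 - <<'E'
from h import *
o,p,M=tool()
im,d=ctrl.camera("wrist"); c=ctrl.camera_params("wrist")
T=np.eye(4);T[:3,:3]=M;T[:3,3]=p
W=cloud(d,np.array(c["K"]),T@np.array(c["mount"])); cv2.imwrite("pics/w1.png",im[...,::-1])
print(o["time_s"],p,o["wrist_force"].round(1))
# rail frame coordinates about assumed notch
a=np.radians(-14.2); u=np.array([-np.sin(a),np.cos(a)]);n=np.array([np.cos(a),np.sin(a)])
np.savez("/tmp/w.npz",W=W,d=d,im=im)
for t in["push_plate","pin_knob","keeper"]:
    for r in ctrl.outline_of("wrist",t)[:2]:
        m=r["region"]&(d>0); w=W[m]
        if len(w): print(t,round(r["score"],2),r["position"],np.percentile(w@np.r_[u,0],[3,50,97]).round(4),np.percentile(w@np.r_[n,0],[3,50,97]).round(4),np.percentile(w[:,2],[3,97]).round(3))
x=W.reshape(-1,3)[d.ravel()>0];m=(x[:,2]>.072)&(x[:,2]<.08)&(abs(x[:,0]-.48)<.09)&(abs(x[:,1]+.1)<.09)
if m.sum()>5: print(cv2.minAreaRect(x[m][:,:2].astype(np.float32)*1000))
print("tcp u,n",p[:2]@u,p[:2]@n)
E
```

```text
4.025 [ 0.45698654 -0.15260127  0.23140889] [-0.1  0.3  0.4]
push_plate 0.85 [335.3, 134.0] [0.0042 0.0089 0.0122] [0.4362 0.4912 0.5469] [0.06  0.077]
pin_knob 0.56 [352.4, 105.0] [0.0228 0.0324 0.0418] [0.4964 0.5058 0.5158] [0.057 0.081]
keeper 0.78 [351.5, 4.3] [0.1264 0.1287 0.1305] [0.4833 0.5044 0.5276] [0.01  0.028]
((484.196044921875, -89.75212860107422), (55.28771209716797, 119.97256469726562), 76.10272979736328)
tcp u,n -0.03583642266468713 0.4804576956760296
```

View pics/w1.png

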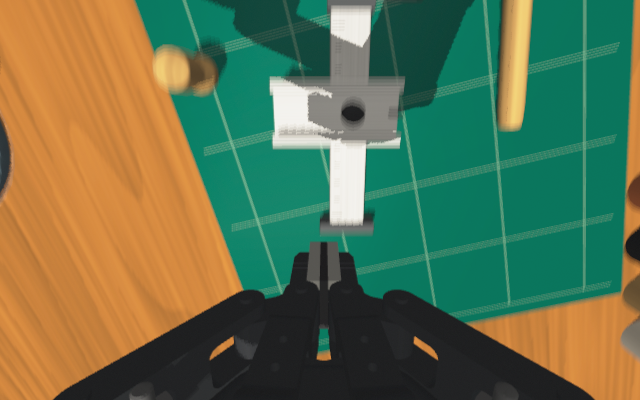

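The wrist view shows the push plate at (335,140), the knob at (352,112), the keeper at (351,5) and the fingers at (323,245). Travel to the notch is about 114 mm. I'll go down behind the plate.

Request:
apply_moves(moves=[{"jaw": 0, "offset": [-8, 10, 30], "rot": [0, 0, 0]}, {"jaw": 0, "offset": [0, 0, 50], "rot": [0, 0, 0]}, {"jaw": 0, "offset": [0, 0, 50], "rot": [0, 0, 0]}, {"jaw": 0, "offset": [0, 0, 40], "rot": [0, 0, 0]}, {"jaw": 0, "offset": [0, 0, 16], "rot": [0, 0, 0]}])

```text
time_s: 4.85
eef_pos: [0.4635, -0.1587, 0.0432]
eef_rot: [-0.002, 0.787, 0.617, -0.001]
wrist_force: [0.1, 0.5, 0.2]
opening: 0.0
grasp_force: 0.0
```

Request:
apply_moves(moves=[{"jaw": 0, "offset": [8, 0, 0], "rot": [0, 0, 0]}, {"jaw": 0, "offset": [6, 0, 0], "rot": [0, 0, 0]}, {"jaw": 0, "offset": [4, 0, 0], "rot": [0, 0, 0]}, {"jaw": 0, "offset": [3, 0, 0], "rot": [0, 0, 0]}, {"jaw": 0, "offset": [3, 0, 0], "rot": [0, 0, 0]}])

```text
time_s: 5.48
eef_pos: [0.4709, -0.1376, 0.0458]
eef_rot: [0.0, 0.788, 0.616, 0.0]
wrist_force: [-0.3, -0.1, 0.1]
opening: 0.001
grasp_force: 0.0
```

Request:
apply_moves(moves=[{"jaw": 0, "offset": [3, 0, 0], "rot": [0, 0, 0]}, {"jaw": 0, "offset": [3, 0, 0], "rot": [0, 0, 0]}, {"jaw": 0, "offset": [3, 0, 0], "rot": [0, 0, 0]}, {"jaw": 0, "offset": [3, 0, 0], "rot": [0, 0, 0]}, {"jaw": 0, "offset": [3, 0, 0], "rot": [0, 0, 0]}])

```text
time_s: 6.1
eef_pos: [0.4741, -0.1231, 0.0452]
eef_rot: [0.0, 0.788, 0.616, -0.0]
wrist_force: [-0.6, -1.9, 0.0]
opening: 0.001
grasp_force: 1.1
```

Request:
apply_moves(moves=[{"jaw": 0, "offset": [4, 0, 0], "rot": [0, 0, 0]}, {"jaw": 0, "offset": [4, 0, 0], "rot": [0, 0, 0]}, {"jaw": 0, "offset": [4, 0, 0], "rot": [0, 0, 0]}, {"jaw": 0, "offset": [4, 0, 0], "rot": [0, 0, 0]}, {"jaw": 0, "offset": [4, 0, 0], "rot": [0, 0, 0]}])

```text
time_s: 6.72
eef_pos: [0.4789, -0.1033, 0.0453]
eef_rot: [-0.0, 0.788, 0.616, -0.0]
wrist_force: [-1.5, -1.6, -0.3]
opening: 0.002
grasp_force: 1.1
```

Request:
apply_moves(moves=[{"jaw": 0, "offset": [4, 0, 0], "rot": [0, 0, 0]}, {"jaw": 0, "offset": [4, 0, 0], "rot": [0, 0, 0]}, {"jaw": 0, "offset": [4, 0, 0], "rot": [0, 0, 0]}, {"jaw": 0, "offset": [4, 0, 0], "rot": [0, 0, 0]}, {"jaw": 0, "offset": [4, 0, 0], "rot": [0, 0, 0]}])

```text
time_s: 7.35
eef_pos: [0.4838, -0.0839, 0.0452]
eef_rot: [-0.0, 0.788, 0.616, -0.0]
wrist_force: [-1.0, -2.2, -0.4]
opening: -0.003
grasp_force: 1.1
```

Request:
apply_moves(moves=[{"jaw": 0, "offset": [4, 0, 0], "rot": [0, 0, 0]}, {"jaw": 0, "offset": [4, 0, 0], "rot": [0, 0, 0]}, {"jaw": 0, "offset": [4, 0, 0], "rot": [0, 0, 0]}, {"jaw": 0, "offset": [4, 0, 0], "rot": [0, 0, 0]}, {"jaw": 0, "offset": [4, 0, 0], "rot": [0, 0, 0]}])

```text
time_s: 7.98
eef_pos: [0.4887, -0.0646, 0.0453]
eef_rot: [-0.0, 0.788, 0.616, -0.0]
wrist_force: [-2.2, -1.4, -0.2]
opening: -0.0
grasp_force: 1.1
```

```bash
cat > s.py <<'E'
import sys
from h import *
o,p,M=tool(); k=sys.argv[1]
a=np.radians(-13.9); u=np.array([-np.sin(a),np.cos(a)]);n=np.array([np.cos(a),np.sin(a)])
print(o["time_s"],"tcp u,n,z",p[:2]@u,p[:2]@n,p[2],"F",o["wrist_force"].round(1))
for cam in["scene","side"]:
    im,d,W=look(cam); cv2.imwrite(f"pics/{cam}{k}.png",im[...,::-1])
    for t in["butt_plate","keeper","pin_knob","push_plate"]:
        for r in ctrl.outline_of(cam,t)[:2]:
            m=r["region"]&(d>0);w=W[m]
            if len(w): print(cam,t,round(r["score"],2),np.round(r["position"]),"u",np.percentile(w@np.r_[u,0],[5,50,95]).round(4),"n",np.percentile(w@np.r_[n,0],[5,50,95]).round(3),"z",np.percentile(w[:,2],[5,95]).round(3))
    x=W[(W[...,2]>.041)&(W[...,2]<.048)]; U,N=x[:,:2]@u,x[:,:2]@n
    m=(abs(N-.577)<.012)&(abs(U-.145)<.02); print("post u,n",U[m].mean(),N[m].mean(),m.sum())
    x=W[(W[...,2]>.05)&(W[...,2]<.078)]; U,N=x[:,:2]@u,x[:,:2]@n
    m=(N>.44)&(N<.548)&(U>0)&(U<.2)&((N<.48)|(N>.515)); print("stop u range",np.percentile(U[m],[2,98]).round(4),m.sum())
E
python3 s.py 1
```

```text
7.975 tcp u,n,z 0.05473758463037646 0.4898905167913576 0.045272137863223275 F [-2.2 -1.4 -0.2]
scene butt_plate 0.73 [317. 189.] u [0.1185 0.1225 0.124 ] n [0.439 0.496 0.55 ] z [0.017 0.076]
scene keeper 0.93 [473. 286.] u [0.3956 0.4133 0.429 ] n [0.361 0.403 0.455] z [0.004 0.039]
scene keeper 0.77 [304. 319.] u [0.3275 0.3494 0.36  ] n [0.604 0.643 0.697] z [0.003 0.039]
scene pin_knob 0.41 [308. 173.] u [0.0893 0.0996 0.1052] n [0.5   0.511 0.518] z [0.068 0.08 ]
scene push_plate 0.65 [297. 167.] u [0.0693 0.0742 0.0759] n [0.441 0.51  0.552] z [0.022 0.076]
post u,n 0.14446079829100125 0.578690224659684 15
stop u range [0.0692 0.1242] 1056
side keeper 0.75 [250. 164.] u [0.3901 0.4063 0.4224] n [0.36  0.386 0.439] z [0.007 0.04 ]
side keeper 0.65 [348. 170.] u [0.3201 0.3418 0.356 ] n [0.602 0.631 0.696] z [0.004 0.041]
side push_plate 0.94 [298. 250.] u [0.0631 0.0653 0.0678] n [0.435 0.474 0.547] z [0.016 0.077]
post u,n 0.1401044148064834 0.5777587194943496 10
stop u range [0.0467 0.1135] 395
```

Request:
apply_moves(moves=[{"jaw": 0, "offset": [4, 0, 0], "rot": [0, 0, 0]}, {"jaw": 0, "offset": [4, 0, 0], "rot": [0, 0, 0]}, {"jaw": 0, "offset": [4, 0, 0], "rot": [0, 0, 0]}, {"jaw": 0, "offset": [4, 0, 0], "rot": [0, 0, 0]}, {"jaw": 0, "offset": [4, 0, 0], "rot": [0, 0, 0]}])

```text
time_s: 9.1
eef_pos: [0.4936, -0.0452, 0.0453]
eef_rot: [0.0, 0.788, 0.616, 0.0]
wrist_force: [-1.4, -2.1, 0.7]
opening: 0.001
grasp_force: 1.1
```

Request:
apply_moves(moves=[{"jaw": 0, "offset": [1, 0, 0], "rot": [0, 0, 0]}, {"jaw": 0, "offset": [1, 0, 0], "rot": [0, 0, 0]}, {"jaw": 0, "offset": [1, 0, 0], "rot": [0, 0, 0]}, {"jaw": 0, "offset": [1, 0, 0], "rot": [0, 0, 0]}, {"jaw": 0, "offset": [1, 0, 0], "rot": [0, 0, 0]}])

```text
time_s: 9.72
eef_pos: [0.4948, -0.0406, 0.0454]
eef_rot: [0.0, 0.788, 0.616, 0.0]
wrist_force: [0.1, -2.2, 2.2]
opening: 0.0
grasp_force: 1.0
```

Request:
apply_moves(moves=[{"jaw": 0, "offset": [1, 0, 0], "rot": [0, 0, 0]}, {"jaw": 0, "offset": [1, 0, 0], "rot": [0, 0, 0]}, {"jaw": 0, "offset": [1, 0, 0], "rot": [0, 0, 0]}, {"jaw": 0, "offset": [1, 0, 0], "rot": [0, 0, 0]}, {"jaw": 0, "offset": [1, 0, 0], "rot": [0, 0, 0]}])

```text
time_s: 10.35
eef_pos: [0.4959, -0.0359, 0.0453]
eef_rot: [0.0, 0.788, 0.616, -0.0]
wrist_force: [-1.2, -4.4, 2.1]
opening: 0.001
grasp_force: 2.4
```

Request:
apply_moves(moves=[{"jaw": 0, "offset": [1, 0, 0], "rot": [0, 0, 0]}, {"jaw": 0, "offset": [1, 0, 0], "rot": [0, 0, 0]}, {"jaw": 0, "offset": [0, 0, 0], "rot": [0, 0, 0]}, {"jaw": 0, "offset": [0, 0, 0], "rot": [0, 0, 0]}, {"jaw": 0, "offset": [0, 0, 0], "rot": [0, 0, 0]}])

```text
time_s: 10.98
eef_pos: [0.4962, -0.0345, 0.0453]
eef_rot: [0.0, 0.788, 0.616, -0.001]
wrist_force: [-2.4, -6.1, 2.3]
opening: 0.002
grasp_force: 3.2
```

Request:
apply_moves(moves=[{"jaw": 0, "offset": [1, 0, 0], "rot": [0, 0, 0]}, {"jaw": 0, "offset": [1, 0, 0], "rot": [0, 0, 0]}, {"jaw": 0, "offset": [1, 0, 0], "rot": [0, 0, 0]}, {"jaw": 0, "offset": [1, 0, 0], "rot": [0, 0, 0]}, {"jaw": 0, "offset": [1, 0, 0], "rot": [0, 0, 0]}])

```text
time_s: 11.6
eef_pos: [0.4973, -0.03, 0.0453]
eef_rot: [0.0, 0.788, 0.616, -0.001]
wrist_force: [-3.0, -8.7, 2.8]
opening: -0.001
grasp_force: 4.3
```

Request:
apply_moves(moves=[{"jaw": 0, "offset": [1, 0, 0], "rot": [0, 0, 0]}, {"jaw": 0, "offset": [1, 0, 0], "rot": [0, 0, 0]}, {"jaw": 0, "offset": [1, 0, 0], "rot": [0, 0, 0]}, {"jaw": 0, "offset": [0, 0, 0], "rot": [0, 0, 0]}, {"jaw": 0, "offset": [0, 0, 0], "rot": [0, 0, 0]}])

```text
time_s: 12.22
eef_pos: [0.4982, -0.0266, 0.0453]
eef_rot: [0.0, 0.788, 0.616, -0.0]
wrist_force: [-1.8, -4.6, 2.1]
opening: 0.001
grasp_force: 2.8
```

Request:
apply_moves(moves=[{"jaw": 0, "offset": [0.5, 0, 0], "rot": [0, 0, 0]}, {"jaw": 0, "offset": [0.5, 0, 0], "rot": [0, 0, 0]}, {"jaw": 0, "offset": [0.5, 0, 0], "rot": [0, 0, 0]}, {"jaw": 0, "offset": [0.5, 0, 0], "rot": [0, 0, 0]}, {"jaw": 0, "offset": [0, 0, 0], "rot": [0, 0, 0]}])

```text
time_s: 12.85
eef_pos: [0.4989, -0.0238, 0.0453]
eef_rot: [-0.0, 0.788, 0.616, 0.0]
wrist_force: [-0.6, -1.3, 2.0]
opening: -0.004
grasp_force: 1.0
```

Request:
apply_moves(moves=[{"jaw": 0, "offset": [0.5, 0, 0], "rot": [0, 0, 0]}, {"jaw": 0, "offset": [0.5, 0, 0], "rot": [0, 0, 0]}, {"jaw": 0, "offset": [0, 0, 0], "rot": [0, 0, 0]}, {"jaw": 0, "offset": [0, 0, 0], "rot": [0, 0, 0]}, {"jaw": 0, "offset": [0, 0, 0], "rot": [0, 0, 0]}])

```text
time_s: 13.48
eef_pos: [0.4989, -0.0229, 0.0451]
eef_rot: [-0.0, 0.788, 0.616, -0.0]
wrist_force: [0.3, -0.2, 0.3]
opening: -0.004
grasp_force: 0.0
```

```bash
python3 s.py 2 | grep -v "keeper"; python3 -c "
import cv2
i=cv2.imread('pics/scene2.png');cv2.imwrite('pics/c2.png',cv2.resize(i[120:270,230:430],(800,600),interpolation=cv2.INTER_CUBIC))"
```

```text
13.475 tcp u,n,z 0.0976212772656002 0.48977908505652323 0.04512160260244748 F [ 0.3 -0.2  0.3]
scene butt_plate 0.81 [330. 203.] u [0.1614 0.1655 0.167 ] n [0.439 0.495 0.55 ] z [0.016 0.076]
scene butt_plate 0.54 [326. 194.] u [0.116  0.1645 0.1667] n [0.439 0.504 0.552] z [0.018 0.077]
scene pin_knob 0.61 [316. 181.] u [0.133 0.144 0.149] n [0.501 0.511 0.518] z [0.07  0.086]
scene push_plate 0.55 [310. 177.] u [0.1116 0.1173 0.119 ] n [0.438 0.513 0.552] z [0.022 0.076]
post u,n 0.14492803298032725 0.5789972550967857 15
stop u range [0.1118 0.167 ] 1153
side push_plate 0.62 [296. 235.] u [0.1056 0.1079 0.1101] n [0.436 0.476 0.547] z [0.017 0.076]
post u,n 0.13997475020925285 0.5775160219925021 11
stop u range [0.089  0.1568] 390
```

View pics/c2.png

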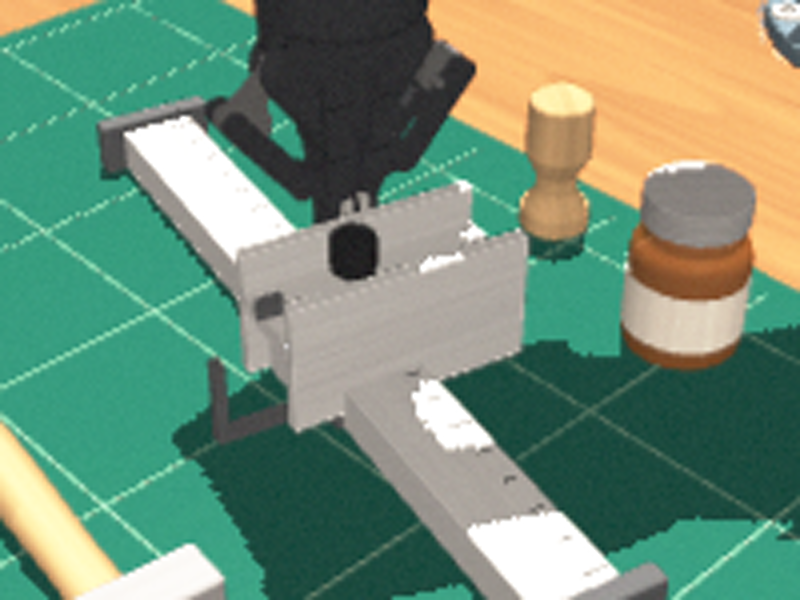

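The image shows the plates moved, but the knob top is still high (86 mm), so the pin is on the crest. I'll nudge on.

Request:
apply_moves(moves=[{"jaw": 0, "offset": [0.5, 0, 0], "rot": [0, 0, 0]}, {"jaw": 0, "offset": [0.5, 0, 0], "rot": [0, 0, 0]}, {"jaw": 0, "offset": [0.5, 0, 0], "rot": [0, 0, 0]}, {"jaw": 0, "offset": [0, 0, 0], "rot": [0, 0, 0]}, {"jaw": 0, "offset": [0, 0, 0], "rot": [0, 0, 0]}])

```text
time_s: 14.6
eef_pos: [0.4994, -0.0216, 0.0453]
eef_rot: [0.0, 0.788, 0.616, 0.0]
wrist_force: [-0.3, 0.2, -0.6]
opening: 0.002
grasp_force: 0.0
```

```bash
python3 s.py 3 | grep -v "keeper"
```

```text
14.6 tcp u,n,z 0.098993337440751 0.4900116285698079 0.04529829269728121 F [-0.3  0.2 -0.6]
scene butt_plate 0.96 [332. 203.] u [0.1666 0.1711 0.1725] n [0.439 0.495 0.55 ] z [0.016 0.076]
scene pin_knob 0.65 [319. 186.] u [0.139  0.1498 0.1547] n [0.501 0.51  0.518] z [0.07  0.081]
scene pin_knob 0.38 [334. 202.] u [0.168  0.1711 0.1725] n [0.44  0.495 0.55 ] z [0.017 0.076]
scene push_plate 0.6 [316. 178.] u [0.1161 0.1229 0.1249] n [0.437 0.506 0.552] z [0.023 0.077]
scene push_plate 0.21 [243. 263.] u [0.0462 0.2237 0.2524] n [0.631 0.675 0.702] z [0.009 0.027]
post u,n 0.14524773446804343 0.5790811792906825 16
stop u range [0.117  0.1726] 1186
side butt_plate 0.53 [387. 221.] u [0.0159 0.1458 0.237 ] n [0.632 0.671 0.693] z [0.013 0.029]
side butt_plate 0.21 [315. 273.] u [-0.1121  0.0248  0.1156] n [0.441 0.504 0.539] z [0.008 0.065]
side pin_knob 0.57 [293. 232.] u [0.1113 0.1134 0.1163] n [0.435 0.474 0.548] z [0.015 0.076]
side push_plate 0.72 [297. 232.] u [0.1111 0.1134 0.1157] n [0.436 0.473 0.547] z [0.016 0.076]
post u,n 0.13926714305397986 0.5771825517867938 14
stop u range [0.0904 0.1617] 357
```

The stop jumped about 5.5 mm while the fingers moved only 1.4 mm. The knob top dropped from 86 to 81 mm and the force is zero, so the pin is in the notch. I'll back off and rise clear.

Request:
apply_moves(moves=[{"jaw": 0, "offset": [-5, 0, 0], "rot": [0, 0, 0]}, {"jaw": 0, "offset": [-10, 0, 0], "rot": [0, 0, 0]}, {"jaw": 0, "offset": [-15, 0, 0], "rot": [0, 0, 0]}, {"jaw": 0, "offset": [-20, 0, 0], "rot": [0, 0, 0]}, {"jaw": 0, "offset": [-10, 0, 0], "rot": [0, 0, 0]}])

```text
time_s: 15.72
eef_pos: [0.4846, -0.0814, 0.0453]
eef_rot: [0.0, 0.788, 0.615, -0.0]
wrist_force: [0.3, -1.2, -0.2]
opening: 0.002
grasp_force: 0.0
```

Request:
apply_moves(moves=[{"jaw": 0, "offset": [0, 0, -20], "rot": [0, 0, 0]}, {"jaw": 0, "offset": [0, 0, -40], "rot": [0, 0, 0]}, {"jaw": 0, "offset": [0, 0, -40], "rot": [0, 0, 0]}, {"jaw": 0, "offset": [0, 0, -30], "rot": [0, 0, 0]}, {"jaw": 0, "offset": [0, 0, -10], "rot": [0, 0, 0]}])

```text
time_s: 16.35
eef_pos: [0.4859, -0.0806, 0.1873]
eef_rot: [0.002, 0.788, 0.616, 0.001]
wrist_force: [-0.1, -0.2, -0.7]
opening: -0.002
grasp_force: 0.0
```

Request:
apply_moves(moves=[{"jaw": 0, "offset": [0, 0, 0], "rot": [0, 0, 0]}, {"jaw": 0, "offset": [0, 0, 0], "rot": [0, 0, 0]}, {"jaw": 0, "offset": [0, 0, 0], "rot": [0, 0, 0]}, {"jaw": 0, "offset": [0, 0, 0], "rot": [0, 0, 0]}, {"jaw": 0, "offset": [0, 0, 0], "rot": [0, 0, 0]}])

```text
time_s: 16.98
eef_pos: [0.4848, -0.0798, 0.185]
eef_rot: [-0.0, 0.788, 0.616, -0.0]
wrist_force: [0.3, 1.1, 0.2]
opening: 0.003
grasp_force: 0.0
```

```bash
python3 s.py 4 | grep -E "tcp|range|scene pin|post"; python3 -c "
import cv2
i=cv2.imread('pics/scene4.png');cv2.imwrite('pics/c4.png',cv2.resize(i[100:370,150:510],(800,600)))"
```

```text
16.975 tcp u,n,z 0.039007217035882884 0.4897554258975786 0.18495484138446402 F [0.3 1.1 0.2]
scene pin_knob 0.74 [243. 261.] u [0.0475 0.2243 0.2523] n [0.633 0.675 0.702] z [0.008 0.027]
scene pin_knob 0.64 [320. 186.] u [0.1384 0.1498 0.1542] n [0.5   0.511 0.518] z [0.067 0.081]
post u,n 0.14559879706051482 0.5790713649185016 17
stop u range [0.1178 0.1725] 1167
post u,n 0.1392564419864268 0.577620518097116 12
stop u range [0.1113 0.1665] 891
```

View pics/c4.png

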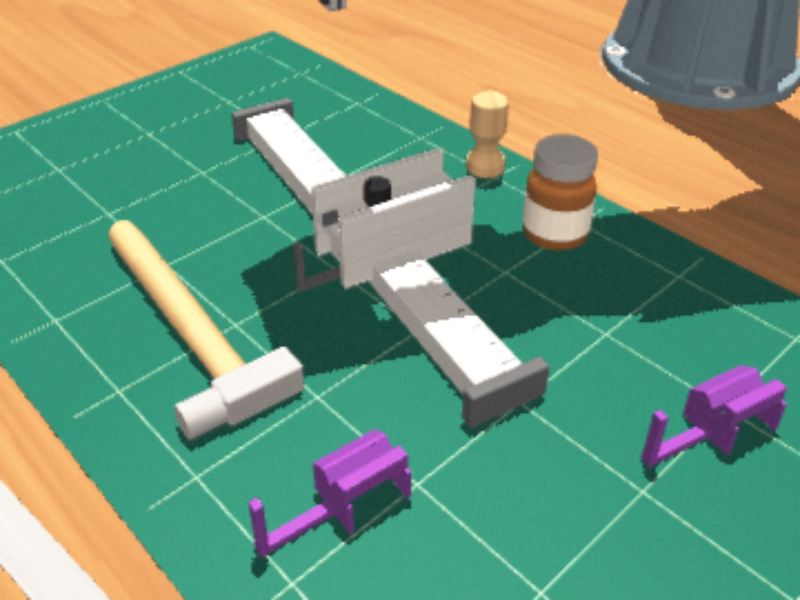

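The stop centre (0.145) matches the post (0.145) and the arm is clear. In the picture the stop sits astride the keeper at (395,215), and the jar, burnisher and hammer have not moved.

```bash
python3 -c "
from bench import ctrl
print(ctrl.hand_in())"
```

```text
the job is handed in; nothing more can be done
None
```

The stop is seated in the keeper's notch with its pin down, the arm is clear, the jar, burnisher and hammer were left alone, and the job was handed in at about 17 s; no verdict came back.

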